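# Index the depth-stop turret and plunge to the red stop

### The job

A cordless rotary tool stands in its plunge base on the plywood template, its cutter over the slot. Push the depth-stop turret round by its finger tabs until the red stop has clicked into place under the depth rod; then press straight down on top of the tool until the rod rests firmly on the red stop, and keep it pressed there so that I can measure how deep the cutter reaches: finish while still holding it down. The base is not fastened: leave it standing where it is, and do not disturb the other things on the bench.

Things in the scene. Friction and masses are not known exactly. Their poses are not given: they have to be found in the camera images.
- plunge_base: Plunge base, aluminium plate 8 mm thick, loose (1.5 kg in all) on the 20 mm plywood template. Origin: underside of the plate on the tool's vertical axis; z up, -x the front (turret side, roughly towards the robot). All heights given are above this underside. Columns at y = +-48 mm, 136 mm tall; handles reach y = +-112 mm at height 70 to 103 mm.
- turret_axis (a point): Point on the turret's vertical axis, 29 mm high, fixed to the base at x = -95 mm, y = 0. Five finger tabs stick out from the turret, one in line with each stop, 72 deg apart, each ending in an upright coloured cap 16 mm (radial) x 9 x 24 mm, radius 46 to 62 mm, height 18 to 42 mm. Anticlockwise from above: red, yellow, green, blue, white.
- turret (a joint): Angle of the turret, rad, growing anticlockwise from above; 0 (or a multiple of 6.283): red stop under the rod. Turns all the way round both ways, clicks in every 1.257 rad: about 1.5 N at a tab steps it; past half way it snaps on by itself, before that it falls back. Clicked in, one tab points back under the tool (+x of the base), two to the front, 36 deg either side of -x.
- red_stop: The red-topped brass stop on the turret, 12 mm diameter. Origin: centre of its top, 42 mm high, 19 mm from the turret axis; its x points outwards along the red tab. Tops of the other stops: yellow 46, green 50, blue 34, white 38 mm.
- red_tab (a point): Centre of the top of the red cap, 54 mm from the turret axis, 42 mm high.
- depth_rod: Vertical steel depth rod, 7.6 mm diameter, brass knob on top, on the sprung carriage. Origin: centre of its lower tip, in the base's frame at x = -76 mm, y = 0, height 58 mm while the carriage is up; top 37 mm above the tip. The black arm that carries it reaches forward to x = -87 mm.
- carriage (a joint): How far the carriage with the tool is pressed down, m: 0 up (springs hold it there), 0.016 when the rod rests on the red stop, 0.0245 at most. Pressing needs about 4 N at first and 7 N at 0.016; press with some 12 N to seat the rod firmly; it springs back when released.
- tool_top (a point): Centre of the flat top of the tool (black battery cap, flat to 19 mm radius), 214 mm high while up; the place to press.
- glue_bottle: Glue bottle, cream with an orange cap, 48 mm wide, 128 mm tall, far left. Leave alone. Origin: centre of its underside.
- bin_2: Yellow parts bin full of screws, 130x112x72 mm, left of the work. Leave alone. Origin: centre of its underside.
- tape_roll: Roll of masking tape lying flat, 92 mm across, 19 mm high, left of the work. Leave alone. Origin: centre of its underside.
- oil_bottle: Small brown bottle with a black cap, 38 mm wide, 78 mm tall, beside the left edge of the template. Leave alone. Origin: centre of its underside.
- steel_rule: Short wooden-backed steel rule, 26x155x9 mm, lying beside the right edge of the template. Leave alone. Origin: centre of its underside.
- rosewood_block: Brown wooden block, 60x100x28 mm, near the robot on the right. Leave alone. Origin: centre of its underside.
- rosin_jar: Amber jar with a blue lid, 66 mm wide, 85 mm tall, between the robot and the work. Leave alone. Origin: centre of its underside.

How it is judged:
On the way, in this order (a step that is already met when the one before it is completed fails the run):
1. the turret has clicked in with the red stop under the depth rod, the tool still up (horizontal distance between red_stop and depth_rod below 0.004 m and velocity of joint turret between -0.1 and 0.1 rad/s and value of joint carriage below 0.004 m), for 0.2 s.
2. the tool is pressed down until the depth rod rests on the red stop (horizontal distance between red_stop and depth_rod below 0.004 m and contact force between depth_rod and red_stop above 1 N and value of joint carriage between 0.0145 and 0.018 m), for 0.3 s.
At the end, for the whole second after the job is handed in: The red stop is within 4 mm (sideways) of the depth rod, the rod presses on it with more than 1 N, the carriage is 14.5 to 18 mm down, and the base stands still on the template within 15 mm of where it was, upright within 0.05 rad; the robot is still pressing (all of step 2 and distance of plunge_base from where it was at the start of the episode below 0.015 m and angle between plunge_base's own z axis and vertical below 0.05 rad and linear speed of plunge_base below 0.02 m/s); the arm keeps its last pose, push and grip.
It fails at once if the plunge base is lifted off the template, tipped or shoved away (distance of plunge_base from where it was at the start of the episode above 0.025 m or angle between plunge_base's own z axis and vertical above 0.12 rad or height (world z) of plunge_base above 0.028 m).
It fails at once if another thing on the bench is disturbed (moved more than 20 mm) (distance of any of glue_bottle, bin_2, tape_roll, oil_bottle, steel_rule, rosewood_block, rosin_jar from where it was at the start of the episode above 0.02 m).
It also fails if it takes over 48 s, if anything falls off the work surface, if the arm or the gripper's body presses on something with over 40 N, if the wrist force passes 120 N, or if a joint passes its speed limit or range.

### The arm

A 6-joint arm with a two-finger parallel gripper is mounted at the origin on the work surface; the furniture and walls round the work are solid. World frame = base frame: x ahead of the robot, y to its left, z up, the work surface at z = 0. Lengths are in m, angles in rad, forces in N, time in s.
With the tool pointing down it reaches from about 0.4 to 0.825 m from the base axis. Payload 7 kg.
Tool frame: the origin (TCP) lies at the centre of the arm's flange, where the gripper is bolted on; the fingertips stand 178 mm ahead of it and the grasp point (between the pads) lies 159 mm ahead of it; z points along the fingers, y is the line along which they close (so a half turn about z gives the same grasp; the last joint's range is limited). The gripper opens to 88 mm and grips with 3 to 60 N. Pads are 19 mm wide; open, the fingers measure 130 mm over their backs; the gripper's body (78 mm by 193 mm) begins 47 mm behind the grasp point.
Start: joints at [-1.046, 0.359, 0.012, 0, -1.224, -0.288], TCP at [0.158, -0.656, 0.405] pointing down, gripper open.
Joint ranges: [-3.07, 3.07], [-1.43, 2.12], [-1.02, 1.25], [-3.03, 1.67], [-3.05, -0], [-3.03, 3.03]. Speed limits (rad/s): [2.39, 2.39, 3.01, 3.14, 3.14, 3.14].

### API

Orientations are given as a unit quaternion [w, x, y, z].
In Python, from cell import robot gives the robot as it stands.
- The arm moves only by the tool carry_out, never from a script. Its argument "rows" is a list of rows, each an object with "offset": the shift along the tool's x, y, z in cm, a list of three; "angular": the turn, a rotation vector about the tool's x, y, z in rad, a list of three; "hand": the finger opening in cm, from 0 to 8.76. In form: [{"offset": [tx, ty, tz], "angular": [wx, wy, wz], "hand": hand}, ...]. A call has 1 to 12 rows; each row shifts and turns the commanded pose from where the row before left it, along the tool's axes as they then stand; what a row does not reach is not made up. A row lasts 1/8 s, in which the tool goes at most 62.5 mm and 10.7 degrees, less where a joint would pass 70% of its speed; a pose out of reach is approached as far as the arm can. A call is refused whole if a number of a shift passes 6.25 or a number of a turn 0.188, either way. A call with a gripper value outside its range is refused whole. The fingers move at their own pace and stop on an object; "force" is the grip in N (left out, the last holds). Time passes only in rows, so rows that do not move let the fingers close. It gives the time, the measured TCP pose, the force, the opening and the grip force at its end, in the units of the state.
- robot.observe(): the state, without advancing time (a new reading comes with each control period).
- robot.snapshot(name): name is "scene" or "top" or "wrist"; returns the picture (420x560x3 uint8, red, green, blue); there is no depth.
- robot.camera_info(name): a dict with "mtx" (3x3 intrinsics, pixels), "T" (4x4, takes a point from camera to world coordinates). Camera axes: x right, y up, looking along -z (the intrinsics and any distortion apply to the point x, -y, -z); pixel columns grow to the right and rows downward; lengths in m; the calibration is good to about 2 mm. A picture is of the moment at which its call begins: read the wrist's pose just before it. camera_info takes no time and is no camera call; for the wrist camera it gives the pose at the moment of the call.
- robot.sign_off(): hands the job in; it is judged then, once.
Trained networks look in the newest picture that a camera, given by its name, has taken for a name from the list of things; names that differ only in an ending like _2 or _b are one class to them, and where a whole thing is asked for, a point or a joint stands for the part that bears it (a point fixed in the world has none). Each returns a list of dicts, best first, with "score" (0 to 1); they miss things now and then, are a little off and sometimes report something else, mostly with a low value. They report only what shows in the picture. A call takes as long as a camera call.
- robot.search_frame(target, camera): "xy" ([column, row] in pixels, amid what is visible of it).
- robot.masks_of(target, camera): "region" (420x560 bool, what is visible of it) and "xy" ([column, row] in pixels, amid what is visible of it).
- robot.pinpoint(target, camera): "xy" ([column, row] in pixels: a listed point, or the origin of a listed thing).
The state is a dict: "time_s": time; "q": joint angles; "joint_velocities": joint speeds; "effort": joint torques, N m; "position": TCP position; "tcp_rot": TCP orientation; "wrist_force": force on the tool from outside, world axes, zero at the start; "torque": the same for the moment, N m; "width": opening from 0.0 (shut) to 1.0 (fully open); "gripper_force": force on a finger pad.
Only numpy, scipy, OpenCV 4.12 (cv2) and the standard library are available. Lean on these libraries where they do the work, as an engineer would, in place of code of your own. Each camera call takes 0.05 s, during which the arm holds its last target. There are 200 camera calls.

## Working session

There is one attempt and no reset: what is moved stays moved. The work goes in short steps, Python scripts to look and compute and a tool call to move; the robot and the scene stay as the last step left them, time stands still between calls to the robot, and variables do not carry over. Pictures are saved under pics/ and viewed, at most 10 in all, crops included, and the job is handed in when it is done.

Besides the shell and the picture viewer there is one more tool, called after "Emit:" as a command line: name --argument value ..., lists and objects as JSON in quotes. carry_out: Moves the arm, as the interface text tells. Its arguments: {"type":"object","properties":{"rows":{"type":"array","items":{"type":"object","properties":{"offset":{"type":"array","items":{"type":"number"}},"angular":{"type":"array","items":{"type":"number"}},"hand":{"type":"number"}}}},"force":{"type":"number"}},"required":["rows"]}

```bash
mkdir -p pics
cat > h.py <<'E'
import numpy as np, cv2
from cell import robot
def snap(n,f=None):
    im=robot.snapshot(n)
    if f: cv2.imwrite('pics/'+f,im[:,:,::-1])
    return im
def ray(n,xy,info=None):
    c=info or robot.camera_info(n); K=np.array(c['mtx']);T=np.array(c['T'])
    d=np.linalg.inv(K)@[xy[0],xy[1],1]; d=T[:3,:3]@[d[0],-d[1],-d[2]]
    return T[:3,3],d
def atz(n,xy,z,info=None):
    o,d=ray(n,xy,info); return o+d*(z-o[2])/d[2]
def tri(a,b):
    A=[];B=[]
    for o,d in (a,b):
        d=d/np.linalg.norm(d);P=np.eye(3)-np.outer(d,d);A.append(P);B.append(P@o)
    return np.linalg.lstsq(np.vstack(A),np.hstack(B),rcond=None)[0]
def proj(n,p):
    c=robot.camera_info(n);T=np.linalg.inv(np.array(c['T']));q=T[:3,:3]@p+T[:3,3]
    u=np.array(c['mtx'])@[q[0],-q[1],-q[2]];return u[:2]/u[2]
E
python3 - <<'E'
from h import *
s=robot.observe();print(s['time_s'],s['position'],s['tcp_rot'])
print(robot.camera_info('scene'),robot.camera_info('top'))
zs=dict(tool_top=.234,turret_axis=.049,red_tab=.062,red_stop=.062,depth_rod=.078,plunge_base=.02)
a=snap('scene','s1.png');b=snap('top','t1.png')
for n,z in zs.items():
    R={}
    for c in('scene','top'):
        r=robot.pinpoint(n,c)
        if r: R[c]=r[0]['xy'];print(n,c,r[0]['score'],np.round(r[0]['xy'],1),atz(c,r[0]['xy'],z).round(4))
    if len(R)==2:print('  tri',tri(ray('scene',R['scene']),ray('top',R['top'])).round(4))
E
```

```text
0.0 [ 0.15831726 -0.65597718  0.40369206] [-1.50104741e-04 -1.18048525e-01  9.93007480e-01  8.17259072e-04]
{'mtx': array([[381.80446493,   0.        , 275.30531604],
       [  0.        , 381.80446493, 208.63532543],
       [  0.        ,   0.        ,   1.        ]]), 'T': array([[ 0.69863543,  0.28603818, -0.655813  , -0.12031806],
       [-0.71524365,  0.30266362, -0.6299375 , -0.55196708],
       [ 0.01830456,  0.90916274,  0.41603852,  0.56193061],
       [ 0.        ,  0.        ,  0.        ,  1.        ]])} {'mtx': array([[446.23104583,   0.        , 283.72538905],
       [  0.        , 446.23104583, 216.68264569],
       [  0.        ,   0.        ,   1.        ]]), 'T': array([[ 0.02242911,  0.99843302, -0.05126839,  0.44622268],
       [-0.99974502,  0.0225335 ,  0.00145897,  0.03981847],
       [ 0.00261194,  0.05122259,  0.99868385,  1.371587  ],
       [ 0.        ,  0.        ,  0.        ,  1.        ]])}
tool_top scene 0.97 [339.7 181.4] [ 0.6277 -0.0518  0.234 ]
tool_top top 0.84 [314.8 162.7] [ 0.6453 -0.0385  0.234 ]
  tri [ 0.6467 -0.0391  0.2257]
turret_axis scene 0.85 [313.3 254.7] [ 0.556  -0.0407  0.049 ]
turret_axis top 0.69 [310.7 205.8] [ 0.5483 -0.0415  0.049 ]
  tri [ 0.5494 -0.043   0.0527]
red_tab scene 0.92 [313.2 260.7] [ 0.517  -0.0711  0.062 ]
red_tab top 0.92 [320.  220.2] [ 0.5055 -0.0689  0.062 ]
  tri [ 0.5083 -0.072   0.0661]
red_stop scene 0.45 [313.8 254.6] [ 0.5402 -0.0542  0.062 ]
red_stop top 0.68 [236.6 274.6] [0.3411 0.1716 0.062 ]
  tri [0.4251 0.0418 0.1082]
depth_rod scene 0.74 [336.2 252.4] [ 0.5667 -0.1019  0.078 ]
plunge_base scene 0.69 [332.4 250.1] [ 0.6515 -0.0332  0.02  ]
plunge_base top 0.87 [309.9 175.2] [ 0.644  -0.0391  0.02  ]
  tri [ 0.6432 -0.0388  0.0258]
```

View pics/s1.png

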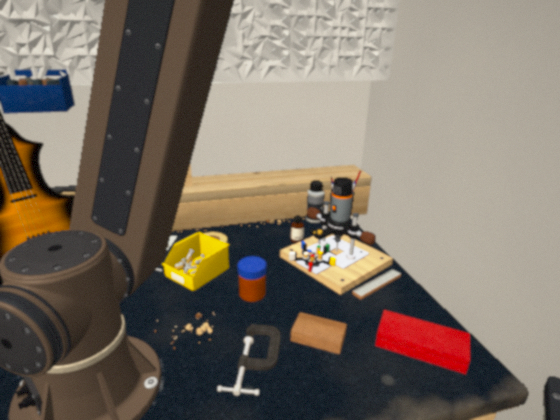

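View pics/t1.png

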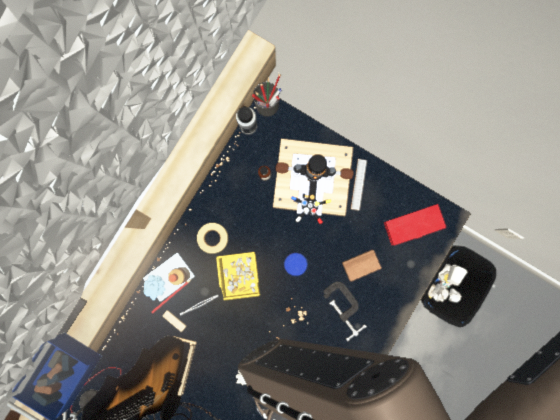

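The scene view shows the work at about (335,240), with the arm clear of it. The top view shows the tool at (317,162) and the turret at about (311,206). The red tab is front right at (320,220), so red needs two anticlockwise steps. I'll move in for a close look from the front.

Emit:
carry_out --rows '[{"offset": [-3.9, 3.25, 0], "angular": [0, 0, 0], "hand": 8.7}, {"offset": [-3.9, 3.25, 0], "angular": [0, 0, 0], "hand": 8.7}, {"offset": [-3.9, 3.25, 0], "angular": [0, 0, 0], "hand": 8.7}, {"offset": [-3.9, 3.25, 0], "angular": [0, 0, 0], "hand": 8.7}, {"offset": [-3.9, 3.25, 0], "angular": [0, 0, 0], "hand": 8.7}, {"offset": [-3.9, 3.25, 0], "angular": [0, 0, 0], "hand": 8.7}, {"offset": [-3.9, 3.25, 0], "angular": [0, 0, 0], "hand": 8.7}, {"offset": [-3.9, 3.25, 0], "angular": [0, 0, 0], "hand": 8.7}, {"offset": [-1.6, 4.6, 0], "angular": [0, 0, 0], "hand": 8.7}, {"offset": [-1.6, 4.6, 0], "angular": [0, 0, 0], "hand": 8.7}, {"offset": [-1.6, 4.6, 0], "angular": [0, 0, 0], "hand": 8.7}, {"offset": [-1.6, 4.6, 0], "angular": [0, 0, 0], "hand": 8.7}]'

```text
time_s: 2.2
position: [0.4195, -0.1348, 0.405]
tcp_rot: [0.001, -0.118, 0.993, -0.0]
wrist_force: [1.0, 0.1, 0.2]
width: 0.994
gripper_force: 0.0
```

Emit:
carry_out --rows '[{"offset": [-1.6, 4.6, 0], "angular": [0, 0, 0], "hand": 8.7}, {"offset": [-1.6, 4.6, 0], "angular": [0, 0, 0], "hand": 8.7}, {"offset": [0, 0, 0], "angular": [0, 0, 0.11], "hand": 8.7}, {"offset": [0, 0, 0], "angular": [0, 0, 0.11], "hand": 8.7}, {"offset": [0, 0, 0], "angular": [0, 0, 0], "hand": 8.7}, {"offset": [0, 0, 0], "angular": [0, 0, 0], "hand": 8.7}]'

```text
time_s: 2.95
position: [0.4291, -0.0395, 0.4048]
tcp_rot: [0.0, -0.009, 1.0, 0.0]
wrist_force: [-0.1, 0.5, 0.3]
width: 0.992
gripper_force: 0.0
```

Run:
```python
from h import *
s=robot.observe();print(s['time_s'],s['position'],s['tcp_rot'],s['wrist_force'])
i=robot.camera_info('wrist');print(i['T'].round(3),i['mtx'][0,0])
snap('wrist','w1.png')
zs=dict(tool_top=.234,turret_axis=.049,red_tab=.062,red_stop=.062,depth_rod=.078,plunge_base=.02)
for n,z in zs.items():
    for r in robot.pinpoint(n,'wrist')[:2]: print(n,r['score'],np.round(r['xy'],1),atz('wrist',r['xy'],z).round(4))
```

```text
2.95 [ 0.42914368 -0.03954102  0.40477747] [ 1.32466525e-04 -9.43753393e-03  9.99955456e-01  4.71712558e-05] [-0.09496308  0.53079476  0.27090904]
[[-0.019 -0.969 -0.246  0.363]
 [ 1.    -0.018 -0.006 -0.041]
 [ 0.001 -0.246  0.969  0.385]
 [ 0.     0.     0.     1.   ]] 368.8792431827372
turret_axis 0.89 [272.7 314. ] [ 0.551 -0.041  0.049]
red_tab 0.7 [242.4 277.4] [ 0.506  -0.0702  0.062 ]
red_stop 0.59 [550.3 206.1] [0.4322 0.2068 0.062 ]
```

View pics/w1.png

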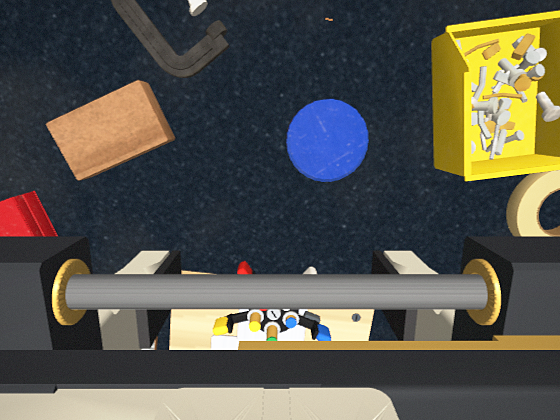

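The wrist view agrees: red is front right at (243,270), white front left at (310,272) and blue at (320,332). I'll push white, then blue, towards -y with the outside of the -y finger.

Emit:
carry_out --rows '[{"offset": [-2.43, 3.77, 0], "hand": 8.7, "angular": [0, 0, 0]}, {"offset": [-2.43, 3.77, 0], "hand": 8.7, "angular": [0, 0, 0]}, {"offset": [-2.43, 3.77, 0], "hand": 8.7, "angular": [0, 0, 0]}, {"offset": [0, 0, 4.5], "hand": 8.7, "angular": [0, 0, 0]}, {"offset": [0, 0, 4.5], "hand": 8.7, "angular": [0, 0, 0]}, {"offset": [0, 0, 4.5], "hand": 8.7, "angular": [0, 0, 0]}, {"offset": [0, 0, 2.2], "hand": 8.7, "angular": [0, 0, 0]}, {"offset": [0, 0, 2.2], "hand": 8.7, "angular": [0, 0, 0]}, {"offset": [0, 0, 0], "hand": 8.7, "angular": [0, 0, 0]}, {"offset": [0, 0, 0], "hand": 8.7, "angular": [0, 0, 0]}]'

```text
time_s: 4.55
position: [0.5006, 0.0751, 0.2264]
tcp_rot: [0.0, -0.009, 1.0, 0.0]
wrist_force: [0.8, 0.1, 1.1]
width: 0.992
gripper_force: 0.0
```

Run:
```python
from h import *
s=robot.observe();print(s['time_s'],s['position'],s['wrist_force'])
im=snap('top');cv2.imwrite('pics/t2.png',cv2.resize(im[120:245,230:380,::-1],None,fx=5,fy=5,interpolation=2)[:600,:])
im=snap('wrist','w2.png')
```

```text
4.55 [0.50060112 0.07508107 0.22637078] [0.75906609 0.06233959 1.0834493 ]
```

View pics/w2.png

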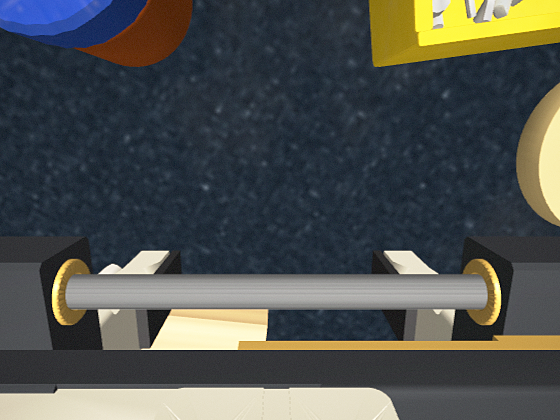

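Emit:
carry_out --rows '[{"offset": [0.1, -1.0, 0], "hand": 8.7, "angular": [0, 0, 0]}, {"offset": [0.1, -0.9, 0], "hand": 8.7, "angular": [0, 0, 0]}, {"offset": [0.1, -0.9, 0], "hand": 8.7, "angular": [0, 0, 0]}, {"offset": [0.1, -0.9, 0], "hand": 8.7, "angular": [0, 0, 0]}, {"offset": [0.1, -0.9, 0], "hand": 8.7, "angular": [0, 0, 0]}, {"offset": [0.1, -0.9, 0], "hand": 8.7, "angular": [0, 0, 0]}, {"offset": [0, 0, 0], "hand": 8.7, "angular": [0, 0, 0]}, {"offset": [0, 0, 0], "hand": 8.7, "angular": [0, 0, 0]}]'

```text
time_s: 5.65
position: [0.4953, 0.0198, 0.2257]
tcp_rot: [0.0, -0.008, 1.0, 0.0]
wrist_force: [-0.6, -1.0, 0.4]
width: 0.992
gripper_force: 0.0
```

Run:
```python
from h import *
s=robot.observe();print(s['time_s'],s['position'],s['wrist_force'])
im=snap('top');a=cv2.resize(im[150:240,260:360,::-1],None,fx=4,fy=4,interpolation=2)
im=snap('scene');b=cv2.resize(im[215:305,270:370,::-1],None,fx=4,fy=4,interpolation=2)
cv2.imwrite('pics/c3.png',np.hstack([a,b]))
for c in('top','scene'):
  for n,z in(('red_tab',.062),('turret_axis',.049),('tool_top',.234)):
    for r in robot.pinpoint(n,c)[:1]:print(c,n,r['score'],np.round(r['xy'],1),atz(c,r['xy'],z).round(4))
```

```text
5.65 [0.49526857 0.01980774 0.22572226] [-0.5674599  -0.95574295  0.38829385]
top red_tab 0.62 [180.5 278.4] [0.3265 0.3348 0.062 ]
top tool_top 0.68 [317.  162.8] [ 0.6451 -0.0442  0.234 ]
scene red_tab 0.66 [333.1 256.8] [ 0.5667 -0.0941  0.062 ]
scene turret_axis 0.57 [313.9 257.3] [ 0.5473 -0.0497  0.049 ]
scene tool_top 0.91 [341.1 177.3] [ 0.6549 -0.0367  0.234 ]
```

View pics/c3.png

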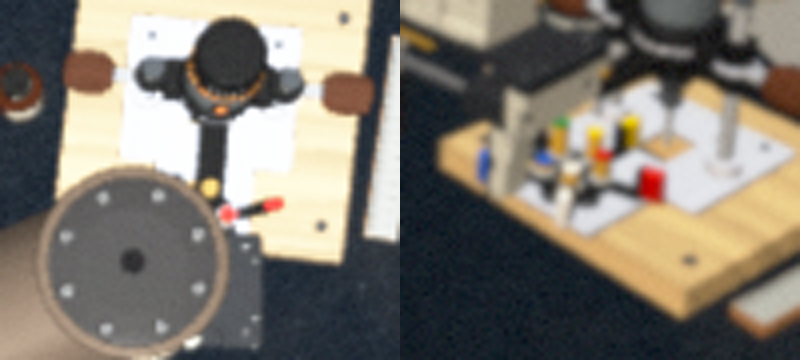

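The red tab is now at the -72° detent, one step done. I'll withdraw towards the robot, shift left, go back in and repeat the push.

Emit:
carry_out --rows '[{"offset": [2.0, 0, 0], "hand": 8.7, "angular": [0, 0, 0]}, {"offset": [2.0, 0, 0], "hand": 8.7, "angular": [0, 0, 0]}, {"offset": [0, 2.8, 0], "hand": 8.7, "angular": [0, 0, 0]}, {"offset": [0, 2.8, 0], "hand": 8.7, "angular": [0, 0, 0]}, {"offset": [-2.3, 0, 0], "hand": 8.7, "angular": [0, 0, 0]}, {"offset": [-2.3, 0, 0], "hand": 8.7, "angular": [0, 0, 0]}, {"offset": [0, 0, 0], "hand": 8.7, "angular": [0, 0, 0]}]'

```text
time_s: 6.92
position: [0.5014, 0.0763, 0.2255]
tcp_rot: [0.0, -0.008, 1.0, 0.0]
wrist_force: [-0.7, -0.6, -0.3]
width: 0.993
gripper_force: 0.0
```

Emit:
carry_out --rows '[{"offset": [0.1, -1.0, 0], "hand": 8.7, "angular": [0, 0, 0]}, {"offset": [0.1, -0.9, 0], "hand": 8.7, "angular": [0, 0, 0]}, {"offset": [0.1, -0.9, 0], "hand": 8.7, "angular": [0, 0, 0]}, {"offset": [0.1, -0.9, 0], "hand": 8.7, "angular": [0, 0, 0]}, {"offset": [0.1, -0.9, 0], "hand": 8.7, "angular": [0, 0, 0]}, {"offset": [0.1, -0.9, 0], "hand": 8.7, "angular": [0, 0, 0]}, {"offset": [0, 0, 0], "hand": 8.7, "angular": [0, 0, 0]}, {"offset": [0, 0, 0], "hand": 8.7, "angular": [0, 0, 0]}]'

```text
time_s: 7.92
position: [0.4953, 0.0208, 0.2257]
tcp_rot: [0.0, -0.008, 1.0, -0.0]
wrist_force: [0.7, 0.4, -0.4]
width: 0.992
gripper_force: 0.0
```

Emit:
carry_out --rows '[{"offset": [3.0, 0, 0], "hand": 8.7, "angular": [0, 0, 0]}, {"offset": [4.0, 0, 0], "hand": 8.7, "angular": [0, 0, 0]}, {"offset": [0, 0, -5], "hand": 0, "angular": [0, 0, 0]}, {"offset": [0, 0, -5], "hand": 0, "angular": [0, 0, 0]}, {"offset": [0, 0, -5], "hand": 0, "angular": [0, 0, 0]}, {"offset": [0, 0, -5], "hand": 0, "angular": [0, 0, 0]}, {"offset": [0, 0, -4.5], "hand": 0, "angular": [0, 0, 0]}, {"offset": [0, 0, 0], "hand": 0, "angular": [0, 0, 0]}]'

```text
time_s: 8.93
position: [0.4257, 0.02, 0.4743]
tcp_rot: [0.003, -0.009, 1.0, 0.001]
wrist_force: [-0.2, 1.0, -0.7]
width: 0.377
gripper_force: 0.0
```

Run:
```python
from h import *
s=robot.observe();print(s['time_s'],s['position'],s['tcp_rot'],s['wrist_force'],s['width'])
im=snap('top');a=cv2.resize(im[150:240,260:360,::-1],None,fx=4,fy=4,interpolation=2)
im=snap('scene');b=cv2.resize(im[215:305,270:370,::-1],None,fx=4,fy=4,interpolation=2)
cv2.imwrite('pics/c4.png',np.hstack([a,b]));snap('wrist')
R={}
for c in('top','scene','wrist'):
  for n,z in(('red_tab',.062),('red_stop',.062),('depth_rod',.078),('turret_axis',.049),('tool_top',.234),('plunge_base',.02)):
    for r in robot.pinpoint(n,c)[:1]:print(c,n,r['score'],np.round(r['xy'],1),atz(c,r['xy'],z).round(4));R[n,c]=ray(c,r['xy'])
for n in('tool_top','plunge_base','turret_axis'):
  if (n,'top')in R and (n,'scene') in R: print(n,tri(R[n,'top'],R[n,'scene']).round(4))
```

```text
8.925 [0.42567539 0.01996792 0.47433058] [ 0.00337547 -0.00875373  0.99995517  0.00127732] [-0.19913812  1.00689409 -0.69846817] 0.377009222115788
top red_tab 0.74 [317.7 189.5] [ 0.5959 -0.0604  0.062 ]
top turret_axis 0.65 [310.  204.2] [ 0.553  -0.0394  0.049 ]
top tool_top 0.73 [316.2 162.6] [ 0.6456 -0.0421  0.234 ]
top plunge_base 0.66 [311.1 174.4] [ 0.6465 -0.0427  0.02  ]
scene red_tab 0.64 [335.3 250.9] [ 0.5938 -0.081   0.062 ]
scene red_stop 0.51 [321.6 251. ] [ 0.5681 -0.057   0.062 ]
scene depth_rod 0.39 [321.5 241. ] [ 0.5856 -0.0416  0.078 ]
scene turret_axis 0.78 [314.4 255.9] [ 0.5535 -0.0463  0.049 ]
scene tool_top 0.91 [340.1 178.2] [ 0.6475 -0.0389  0.234 ]
scene plunge_base 0.86 [332.3 252.2] [ 0.6422 -0.0398  0.02  ]
tool_top [ 0.6449 -0.0415  0.2354]
plunge_base [ 0.645  -0.0408  0.0194]
turret_axis [ 0.5551 -0.0417  0.0462]
```

View pics/c4.png

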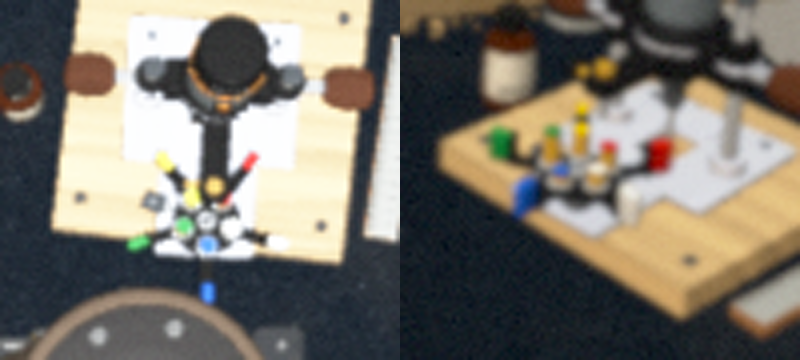

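The turret is caught half way, with blue pointing straight forward at about (208,290) in the crop. I'll wait briefly and check whether it falls back or snaps on.

Emit:
carry_out --rows '[{"offset": [0, 0, 0], "hand": 0, "angular": [0, 0, 0]}, {"offset": [0, 0, 0], "hand": 0, "angular": [0, 0, 0]}, {"offset": [0, 0, 0], "hand": 0, "angular": [0, 0, 0]}, {"offset": [0, 0, 0], "hand": 0, "angular": [0, 0, 0]}]'

```text
time_s: 10.48
position: [0.4251, 0.0197, 0.4707]
tcp_rot: [0.0, -0.008, 1.0, 0.0]
wrist_force: [0.0, 0.4, -0.1]
width: 0.005
gripper_force: 0.0
```

Run:
```python
from h import *
im=snap('top');a=cv2.resize(im[150:240,260:360,::-1],None,fx=4,fy=4,interpolation=2)
im=snap('scene');b=cv2.resize(im[215:305,270:370,::-1],None,fx=4,fy=4,interpolation=2)
cv2.imwrite('pics/c5.png',np.hstack([a,b]))
s=robot.observe();print(s['time_s'],s['position'],s['tcp_rot'],s['width'])
for c in('top','scene'):
  for r in robot.pinpoint('red_tab',c)[:1]:print(c,r['score'],np.round(r['xy'],1),atz(c,r['xy'],.062).round(4))
```

```text
10.575 [0.42511131 0.01964726 0.47064647] [-2.61087967e-05 -8.40692834e-03  9.99964660e-01 -3.78746763e-05] 0.006483179072833255
top 0.57 [324.1 187.9] [ 0.6011 -0.0792  0.062 ]
scene 0.69 [334.9 249.2] [ 0.6    -0.0752  0.062 ]
```

View pics/c5.png

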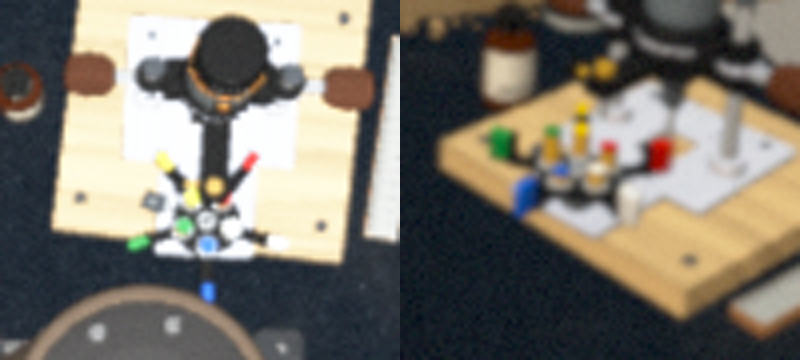

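It is stuck on the dead point at half way, so I'll push the blue tab a bit further with the open hand.

Emit:
carry_out --rows '[{"offset": [-1.3, 1.3, 0], "hand": 8.7, "angular": [0, 0, 0]}, {"offset": [-1.2, 1.3, 0], "hand": 8.7, "angular": [0, 0, 0]}, {"offset": [0, 0, 0], "hand": 8.7, "angular": [0, 0, 0]}, {"offset": [0, 0, 4.9], "hand": 8.7, "angular": [0, 0, 0]}, {"offset": [0, 0, 4.9], "hand": 8.7, "angular": [0, 0, 0]}, {"offset": [0, 0, 4.9], "hand": 8.7, "angular": [0, 0, 0]}, {"offset": [0, 0, 4.9], "hand": 8.7, "angular": [0, 0, 0]}, {"offset": [0, 0, 2.5], "hand": 8.7, "angular": [0, 0, 0]}, {"offset": [0, 0, 2.4], "hand": 8.7, "angular": [0, 0, 0]}, {"offset": [0, 0, 0], "hand": 8.7, "angular": [0, 0, 0]}, {"offset": [-2.3, 0, 0], "hand": 8.7, "angular": [0, 0, 0]}, {"offset": [-2.3, 0, 0], "hand": 8.7, "angular": [0, 0, 0]}]'

```text
time_s: 12.18
position: [0.4968, 0.0472, 0.227]
tcp_rot: [0.001, -0.009, 1.0, 0.0]
wrist_force: [0.4, 0.6, 0.7]
width: 0.995
gripper_force: 0.0
```

Emit:
carry_out --rows '[{"offset": [0, -0.9, 0], "hand": 8.7, "angular": [0, 0, 0]}, {"offset": [0, -0.9, 0], "hand": 8.7, "angular": [0, 0, 0]}, {"offset": [0, -0.9, 0], "hand": 8.7, "angular": [0, 0, 0]}, {"offset": [0, -0.9, 0], "hand": 8.7, "angular": [0, 0, 0]}, {"offset": [0, 0, 0], "hand": 8.7, "angular": [0, 0, 0]}, {"offset": [0, 0, 0], "hand": 8.7, "angular": [0, 0, 0]}, {"offset": [0, 0, 0], "hand": 8.7, "angular": [0, 0, 0]}]'

```text
time_s: 13.05
position: [0.4963, 0.011, 0.2257]
tcp_rot: [0.0, -0.009, 1.0, -0.0]
wrist_force: [-0.1, 0.9, -0.5]
width: 0.992
gripper_force: 0.0
```

Run:
```python
from h import *
im=snap('top');a=cv2.resize(im[150:240,260:360,::-1],None,fx=4,fy=4,interpolation=2)
im=snap('scene');b=cv2.resize(im[215:305,270:370,::-1],None,fx=4,fy=4,interpolation=2)
cv2.imwrite('pics/c6.png',np.hstack([a,b]))
s=robot.observe();print(s['time_s'],s['position'],s['wrist_force'],s['width'])
for c in('top','scene'):
  for n,z in(('red_tab',.062),('red_stop',.062),('tool_top',.234),('plunge_base',.02)):
   for r in robot.pinpoint(n,c)[:1]:print(c,n,r['score'],np.round(r['xy'],1),atz(c,r['xy'],z).round(4))
print(proj('scene',np.array([.605,-.042,.062])))
```

```text
13.15 [0.4962997  0.01106966 0.22564369] [-0.38844906  0.27376847 -0.53017541] 0.9976340209761625
top tool_top 0.8 [314.7 162.1] [ 0.6468 -0.0383  0.234 ]
top plunge_base 0.76 [309.3 176.1] [ 0.6412 -0.0373  0.02  ]
scene red_tab 0.84 [328.2 243.3] [ 0.612  -0.0447  0.062 ]
scene red_stop 0.41 [318.8 251.2] [ 0.5622 -0.0526  0.062 ]
scene tool_top 0.74 [341.1 177.9] [ 0.6512 -0.0393  0.234 ]
scene plunge_base 0.98 [336.6 252.9] [ 0.6477 -0.0503  0.02  ]
[325.77301445 243.85607546]
```

View pics/c6.png

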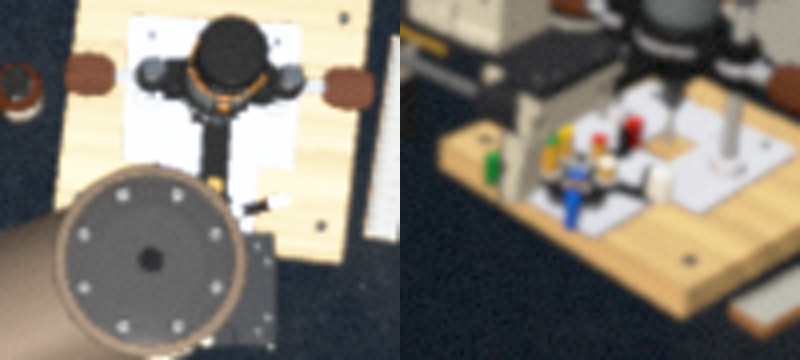

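The red tab is now at 0°, pointing under the tool, and white and blue sit in their detents. I'll withdraw, close the hand and go above the tool top.

Emit:
carry_out --rows '[{"offset": [2.0, 0, 0], "hand": 8.7, "angular": [0, 0, 0]}, {"offset": [2.0, 0, 0], "hand": 8.7, "angular": [0, 0, 0]}, {"offset": [0, 0, -5.9], "hand": 0, "angular": [0, 0, 0]}, {"offset": [0, 0, -5.9], "hand": 0, "angular": [0, 0, 0]}, {"offset": [0, 0, -5.9], "hand": 0, "angular": [0, 0, 0]}, {"offset": [0, 0, -5.9], "hand": 0, "angular": [0, 0, 0]}, {"offset": [0, 0, 0], "hand": 0, "angular": [0, 0, 0]}, {"offset": [0, 0, 0], "hand": 0, "angular": [0, 0, 0]}]'

```text
time_s: 14.55
position: [0.4559, 0.0101, 0.4614]
tcp_rot: [-0.0, -0.008, 1.0, 0.0]
wrist_force: [-0.5, -0.3, -0.6]
width: 0.37
gripper_force: 0.0
```

Run:
```python
from h import *
im=snap('top');a=cv2.resize(im[150:240,260:360,::-1],None,fx=4,fy=4,interpolation=2)
im=snap('scene');b=cv2.resize(im[215:305,270:370,::-1],None,fx=4,fy=4,interpolation=2)
cv2.imwrite('pics/c7.png',np.hstack([a,b]))
s=robot.observe();print(s['time_s'],s['position'],s['wrist_force'],s['width'])
```

```text
14.65 [0.45591944 0.01007746 0.46041487] [ 0.25087234  0.20485481 -0.13164793] 0.28173360228850075
```

View pics/c7.png

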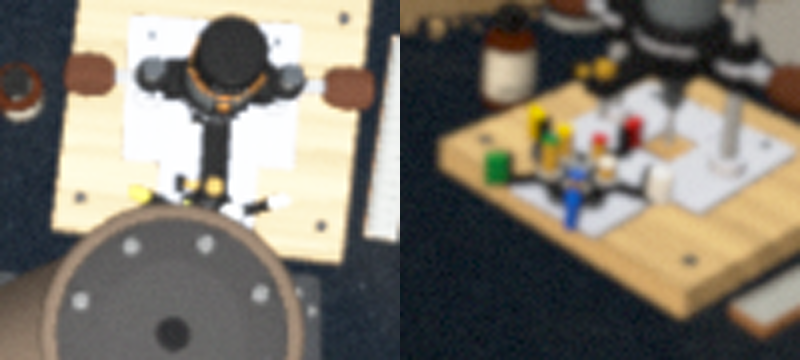

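With the hand withdrawn the turret stayed clicked in: red is under the tool, yellow and white symmetric at ±72°. Next I go over the tool top.

Emit:
carry_out --rows '[{"offset": [-4.7, -1.35, 0], "hand": 0, "angular": [0, 0, 0]}, {"offset": [-4.7, -1.35, 0], "hand": 0, "angular": [0, 0, 0]}, {"offset": [-4.7, -1.35, 0], "hand": 0, "angular": [0, 0, 0]}, {"offset": [-4.7, -1.35, 0], "hand": 0, "angular": [0, 0, 0]}, {"offset": [0, 0, 2], "hand": 0, "angular": [0, 0, 0]}, {"offset": [0, 0, 1.5], "hand": 0, "angular": [0, 0, 0]}, {"offset": [0, 0, 0], "hand": 0, "angular": [0, 0, 0]}, {"offset": [0, 0, 0], "hand": 0, "angular": [0, 0, 0]}]'

```text
time_s: 15.65
position: [0.6449, -0.0405, 0.4275]
tcp_rot: [0.0, -0.009, 1.0, -0.0]
wrist_force: [0.6, 0.1, 0.1]
width: 0.006
gripper_force: 0.0
```

Emit:
carry_out --rows '[{"offset": [0, 0, 1.0], "hand": 0, "angular": [0, 0, 0]}, {"offset": [0, 0, 0.5], "hand": 0, "angular": [0, 0, 0]}, {"offset": [0, 0, 0.4], "hand": 0, "angular": [0, 0, 0]}, {"offset": [0, 0, 0.4], "hand": 0, "angular": [0, 0, 0]}, {"offset": [0, 0, 0], "hand": 0, "angular": [0, 0, 0]}, {"offset": [0, 0, 0], "hand": 0, "angular": [0, 0, 0]}]'

```text
time_s: 16.4
position: [0.6449, -0.0405, 0.4042]
tcp_rot: [-0.0, -0.009, 1.0, 0.0]
wrist_force: [-3.8, 2.0, 5.2]
width: 0.005
gripper_force: 2.6
```

Emit:
carry_out --rows '[{"offset": [0, 0, 0.3], "hand": 0, "angular": [0, 0, 0]}, {"offset": [0, 0, 0.3], "hand": 0, "angular": [0, 0, 0]}, {"offset": [0, 0, 0.15], "hand": 0, "angular": [0, 0, 0]}, {"offset": [0, 0, 0], "hand": 0, "angular": [0, 0, 0]}, {"offset": [0, 0, 0], "hand": 0, "angular": [0, 0, 0]}, {"offset": [0, 0, 0], "hand": 0, "angular": [0, 0, 0]}]'

```text
time_s: 17.15
position: [0.6449, -0.0405, 0.397]
tcp_rot: [0.0, -0.009, 1.0, 0.0]
wrist_force: [-4.1, 2.5, 7.2]
width: 0.005
gripper_force: 3.3
```

Emit:
carry_out --rows '[{"offset": [0, 0, 0.1], "hand": 0, "angular": [0, 0, 0]}, {"offset": [0, 0, 0.05], "hand": 0, "angular": [0, 0, 0]}, {"offset": [0, 0, 0], "hand": 0, "angular": [0, 0, 0]}, {"offset": [0, 0, 0], "hand": 0, "angular": [0, 0, 0]}]'

```text
time_s: 17.65
position: [0.6448, -0.0405, 0.3963]
tcp_rot: [0.0, -0.009, 1.0, 0.0]
wrist_force: [-5.6, 3.0, 11.4]
width: 0.003
gripper_force: 5.5
```

Emit:
carry_out --rows '[{"offset": [0.05, 0.03, 0.02], "hand": 0, "angular": [0, 0, 0]}, {"offset": [0, 0, 0.02], "hand": 0, "angular": [0, 0, 0]}, {"offset": [0, 0, 0], "hand": 0, "angular": [0, 0, 0]}, {"offset": [0, 0, 0], "hand": 0, "angular": [0, 0, 0]}]'

```text
time_s: 18.15
position: [0.6446, -0.0404, 0.3963]
tcp_rot: [0.001, -0.009, 1.0, -0.0]
wrist_force: [-4.4, 2.1, 11.3]
width: 0.004
gripper_force: 5.8
```

Run:
```python
from h import *
for k in range(3):
    snap('scene');s=robot.observe();print(s['time_s'],s['position'].round(4),s['wrist_force'].round(1),s['torque'].round(2))
for r in robot.pinpoint('plunge_base','scene')[:1]:print(r['score'],atz('scene',r['xy'],.02).round(4))
for r in robot.pinpoint('red_tab','scene')[:1]:print(r['score'],atz('scene',r['xy'],.062).round(4))
```

```text
18.2 [ 0.6446 -0.0404  0.3963] [-5.2  1.3 12. ] [0.68 1.79 0.01]
18.25 [ 0.6446 -0.0404  0.3963] [-4.4  2.5 12.3] [ 0.71  1.8  -0.03]
18.3 [ 0.6446 -0.0404  0.3963] [-4.   2.1 11.6] [ 0.71  1.78 -0.01]
0.57 [ 0.6584 -0.0384  0.02  ]
0.8 [ 0.6005 -0.0452  0.062 ]
```

Run:
```python
from h import *
im=snap('top');a=cv2.resize(im[150:240,260:360,::-1],None,fx=4,fy=4,interpolation=2)
im=snap('scene');b=cv2.resize(im[170:270,290:390,::-1],None,fx=4,fy=3.6,interpolation=2)
cv2.imwrite('pics/c8.png',np.hstack([a,b]))
s=robot.observe();print(s['time_s'],s['wrist_force'],s['position'])
```

```text
18.5 [-4.24554042  1.86441341 12.05065587] [ 0.64458657 -0.0404416   0.39632747]
```

View pics/c8.png

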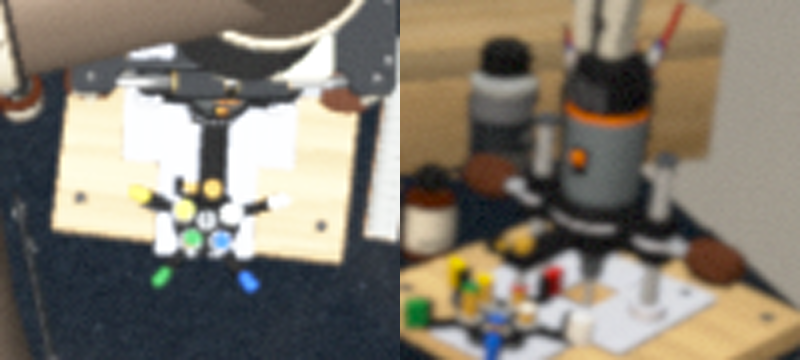

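The turret is symmetric with red hidden under the rod at (212,190). The fingers sit centred on the cap at (605,50) and the base has not moved. I'm holding at about 12 N and handing in.

```bash
python3 -c "
from cell import robot
print(robot.sign_off())"
```

```text
the job is handed in; nothing more can be done
None
```

I turned the turret two clicks until the red stop was under the depth rod, pressed the tool down onto it, and handed the job in still holding at about 12 N; the base looked unmoved in the last picture, and no verdict came back.

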